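# Take down the stack of jars and instrument cassettes

### The arm

A 6-joint arm with a two-finger parallel gripper is mounted at the origin on the work surface. World frame = base frame: x ahead of the robot, y to its left, z up, the work surface at z = 0. Lengths are in m, angles in degrees, forces in N, time in s.
With the tool pointing down it reaches from about 0.35 to 0.775 m from the base axis. Payload 7.3 kg.
Tool frame: the origin (TCP) lies at the very end of the fingers, on their centre line; the grasp point (between the pads) lies 19 mm behind it (arm.pinch_z is the distance from the TCP to the grasp point, in m); z points along the fingers, y is the line along which they close (so a half turn about z gives the same grasp; the last joint's range is limited). The gripper opens to 92 mm and grips with 3 to 60 N. Pads are 19 mm wide; open, the fingers measure 130 mm over their backs; the gripper's body (75 mm by 190 mm) begins 47 mm behind the grasp point.
Start: joints at [-75.86, 19.595, 87.324, -0, 73.075, -8.365], TCP at [0.201, -0.485, 0.227] pointing down, gripper open.
Joint ranges: [-145.02, 145.02], [-44.19, 115.74], [2.07, 154.8], [-57.11, 237.11], [16.16, 152.29], [-177.93, 177.93]. Speed limits (degrees/s): [147.25, 147.25, 180, 180, 180, 180].

### API

Orientations are given as [roll, pitch, yaw] about the fixed x, y, z axes, in that order (R = Rz(yaw) Ry(pitch) Rx(roll)).
In Python, from station import arm, optics gives the robot as it stands.
- The arm moves only by the tool send_rows, never from a script. Its argument "increments" is a list of rows, each an object of numbers: "dx", "dy", "dz": the shift along the tool's x, y, z in mm; "ax", "ay", "az": the turn, a rotation vector about the tool's x, y, z in rad; "gripper": the opening, from 0 (shut) to 1 (fully open). A call has exactly 10 rows; each row is the pose to reach, as a shift and turn from the pose commanded when the call began, along the tool's axes at that moment; what a row does not reach only later rows make up. A row lasts 1/10 s, in which the tool goes at most 50 mm and 8.59 degrees, less where a joint would pass 70% of its speed; a pose out of reach is approached as far as the arm can. A call with a gripper value outside its range is refused whole. The fingers move at their own pace and stop on an object; the grip force is fixed at half the most. Time passes only in rows, so rows that repeat a pose let the fingers close, or fill a call up. It gives the time, the measured TCP pose, the force, the opening and the grip force at its end, in the units of the state.
- arm.get_obs(): the state, without advancing time (a new reading comes with each control period).
- optics.get_image(name): name is "scene" or "top" or "wrist"; returns (picture, depth): 420x560x3 uint8, red, green, blue; 420x560 float32, m along the optical axis (not along the pixel's ray), 0 where there is no reading.
- optics.camera_model(name): a dict with "intrinsics" (3x3 intrinsics, pixels), "position" and "rotation" of the camera in the world; the wrist camera has in their place "T_tool_cam" (4x4, takes a point from camera to tool coordinates, whose origin is the TCP and whose axes are the flange's). Camera axes: x right, y down, z forward; pixel columns grow to the right and rows downward; lengths in m; the calibration is good to about 2 mm. The wrist camera is an equidistant fisheye: a pixel r from the principal point sees the ray r / f radians off the axis. A picture is of the moment at which its call begins: read the wrist's pose just before it. camera_model takes no time and is no camera call.
- arm.job_done(): hands the job in; it is judged then, once.
The state is a dict: "clock": time; "joint_positions": joint angles; "dq": joint speeds; "joint_torque": joint torques, N m; "tcp_pos": TCP position; "eef_rot": TCP orientation; "contact_force": force on the tool from outside, world axes, zero at the start; "moment": the same for the moment, N m; "finger_gap": finger opening in m; "grip_force": force on a finger pad.
Only numpy, scipy, OpenCV 4.12 (cv2) and the standard library are available. Lean on these libraries where they do the work, as an engineer would, in place of code of your own. Each camera call takes 0.05 s, during which the arm holds its last target. There are 200 camera calls.

### The job

Take the stack on the trolley apart and put every piece in the holder of its own lid colour: each specimen jar upright in the round dish of its colour, the short yellow-lidded cassette in the yellow tray and the long green-lidded cassette in the green tray, each lying flat on the floor inside the rim. Set them down rather than dropping them, do not tip them over, and leave the pump bottle and the glass vial where they stand.

Things in the scene. Friction and masses are not known exactly. Their poses are not given: they have to be found in the camera images.
- red_jar: specimen jar, an upright closed cylinder with white body and red screw lid, 48 mm in diameter over the lid (47 mm over the body), 56 mm high (lid from 38 mm up), about 90 g. At the start it stands on the short cassette, beside the other jar (which jar is at which end varies; the gap between them is about 24 mm). Origin: centre of its underside; z up
- blue_jar: specimen jar, an upright closed cylinder with white body and blue screw lid, 48 mm in diameter over the lid (47 mm over the body), 56 mm high (lid from 38 mm up), about 90 g. At the start it stands on the short cassette, beside the other jar (which jar is at which end varies; the gap between them is about 24 mm). Origin: centre of its underside; z up
- short_cassette: short closed aluminium instrument cassette with a yellow lid: a plain flat box 140 mm long (its x), 58 mm wide (its y), 34 mm high, lid fixed on, about 220 g. At the start it lies on the long cassette, nearly in line with it, and carries both jars. Origin: centre of its underside; z up. It fits its tray either way round
- long_cassette: long closed aluminium instrument cassette with a green lid: a plain flat box 190 mm long (its x), 62 mm wide (its y), 34 mm high, lid fixed on, about 350 g. At the start it lies on the trolley top as the bottom of the stack, its ends showing. Origin: centre of its underside; z up. It fits its tray either way round
- red_dish: round red holding dish for the jar with the red lid, fixed to the trolley, flat floor 68 mm across inside, 76 mm outside; floor 3 mm thick, rim 10 mm high above the trolley top. Origin: centre of its underside on the trolley top; z up
- blue_dish: round blue holding dish for the jar with the blue lid, fixed to the trolley, flat floor 68 mm across inside, 76 mm outside; floor 3 mm thick, rim 10 mm high above the trolley top. Origin: centre of its underside on the trolley top; z up
- yellow_tray: shallow yellow rectangular tray for the short cassette, fixed to the trolley; inside 160 mm long (its x) by 78 mm wide (its y), walls 5 mm thick; floor 3 mm thick, rim 10 mm high above the trolley top (fingers that close lower than the rim will strike it, so hold the cassette by its upper part). Origin: centre of its underside on the trolley top; z up
- green_tray: shallow green rectangular tray for the long cassette, fixed to the trolley; inside 210 mm long (its x) by 82 mm wide (its y), walls 5 mm thick; floor 3 mm thick, rim 10 mm high above the trolley top (hold the cassette by its upper part, as for the yellow tray). Origin: centre of its underside on the trolley top; z up
- pump_bottle: clear disinfectant bottle with a green pump head, 64 mm in diameter, 155 mm high, loose, standing beyond the stack to one side: to be left alone. (On the other side stands a white swab tub with grey lid, 76 mm in diameter, 81 mm high; nearer the robot than the stack are a low kidney dish and two small cups, all under 35 mm.) Origin: centre of its underside
- vial: small glass vial with steel cap, 22 mm in diameter, 44 mm high, loose, standing beyond the stack: to be left alone. Origin: centre of its underside

How it is judged (in metres and radians):
At the end, for the whole second after the job is handed in: Each jar in the dish and each cassette in the tray of its lid colour, flat on the floor inside the rim (centre within 16 mm of the holder's centre, underside under 6 mm above the holder's underside, tilt under 0.05 rad), released and at rest (horizontal distance between red_jar and red_dish below 0.016 m and z of red_jar in the frame of red_dish below 0.006 m and angle between each of red_jar, blue_jar, short_cassette, long_cassette's own z axis and vertical below 0.05 rad and linear speed of each of red_jar, blue_jar, short_cassette, long_cassette below 0.02 m/s and angular speed of each of red_jar, blue_jar, short_cassette, long_cassette below 0.2 rad/s and horizontal distance between blue_jar and blue_dish below 0.016 m and z of blue_jar in the frame of blue_dish below 0.006 m and horizontal distance between short_cassette and yellow_tray below 0.016 m and z of short_cassette in the frame of yellow_tray below 0.006 m and horizontal distance between long_cassette and green_tray below 0.016 m and z of long_cassette in the frame of green_tray below 0.006 m); the robot touches nothing.
It fails at once if the pump bottle is moved more than 20 mm or tipped (distance of pump_bottle from where it was at the start of the episode above 0.02 m or angle between pump_bottle's own z axis and vertical above 0.4 rad).
It fails at once if the glass vial is moved more than 20 mm or tipped (distance of vial from where it was at the start of the episode above 0.02 m or angle between vial's own z axis and vertical above 0.4 rad).
It fails at once if a jar or cassette is tipped over (more than 0.7 rad) (angle between any of red_jar, blue_jar, short_cassette, long_cassette's own z axis and vertical above 0.7 rad).
It fails at once if a jar or cassette is dropped or thrown (faster than 0.7 m/s with no finger on it: a free fall of about 25 mm) ((linear speed of red_jar above 0.7 m/s and contact force between the fingers and red_jar below 0.05 N) or (linear speed of blue_jar above 0.7 m/s and contact force between the fingers and blue_jar below 0.05 N) or (linear speed of short_cassette above 0.7 m/s and contact force between the fingers and short_cassette below 0.05 N) or (linear speed of long_cassette above 0.7 m/s and contact force between the fingers and long_cassette below 0.05 N)).
It also fails if it takes over 106 s, if anything falls off the work surface, if the arm or the gripper's body presses on something with over 40 N, if the wrist force passes 120 N, or if a joint passes its speed limit or range.

## Working session

There is one attempt and no reset: what is moved stays moved. The work goes in short steps, Python scripts to look and compute and a tool call to move; the robot and the scene stay as the last step left them, time stands still between calls to the robot, and variables do not carry over. Pictures are saved under pics/ and viewed, at most 14 in all, crops included, and the job is handed in when it is done.

Besides the shell and the picture viewer there is one more tool, called after "Call:" in YAML: its name, and indented under it one key for each argument. send_rows: Moves the arm, as the interface text tells. Its arguments: {"type":"object","properties":{"increments":{"type":"array"}},"required":["increments"]}

```bash
ls; mkdir -p pics; python3 - <<'E'
from station import arm, optics
import cv2,numpy as np
print(arm.get_obs())
for n in ["scene","top","wrist"]:
    m=optics.camera_model(n); print(n,m)
for n in ["scene","top"]:
    p,d=optics.get_image(n); cv2.imwrite(f"pics/{n}0.png",p[:,:,::-1]); np.save(f"pics/{n}0.npy",d); print((d>0).mean())
E
```

```text
pics
{'clock': 0.0, 'joint_positions': array([-7.58622375e+01,  1.96384718e+01,  8.73761297e+01, -1.38476812e-03,
        7.30757204e+01, -8.36427165e+00]), 'dq': array([-0.08449534,  0.13904908, -0.02606347, -0.03010036, -0.00522285,
        0.0236413 ]), 'joint_torque': array([ 4.61904147e-04, -4.31244600e+01, -2.44222981e+01,  7.17033679e-02,
        5.58319024e-02, -1.39470981e-04]), 'tcp_pos': array([ 0.20084738, -0.48462352,  0.22603324]), 'eef_rot': array([-1.79910446e+02, -1.18286956e-02,  2.25024291e+01]), 'contact_force': array([ 0.13816632, -0.07553307,  1.13495965]), 'moment': array([-0.03819644,  0.02567927, -0.0408254 ]), 'grip_force': 0.0, 'finger_gap': 0.0918037796408073}
scene {'intrinsics': array([[429.42980863,   0.        , 275.94584334],
       [  0.        , 429.42980863, 207.84784715],
       [  0.        ,   0.        ,   1.        ]]), 'position': array([ 1.14923701, -0.35454951,  0.72758467]), 'rotation': array([-133.44083723,   -0.82832107,   57.51144675])}
top {'intrinsics': array([[391.9939158 ,   0.        , 283.27946685],
       [  0.        , 391.9939158 , 210.58675836],
       [  0.        ,   0.        ,   1.        ]]), 'position': array([0.46600832, 0.0177668 , 1.04213453]), 'rotation': array([-172.03757815,   -1.31596502,  -90.44462335])}
wrist {'intrinsics': array([[325.1922621 ,   0.        , 280.94746297],
       [  0.        , 325.1922621 , 210.02065573],
       [  0.        ,   0.        ,   1.        ]]), 'T_tool_cam': array([[ 1.61198296e-04, -9.53072797e-01, -3.02741173e-01,
         8.35227512e-02],
       [ 9.99999315e-01,  5.04675935e-04, -1.05633045e-03,
         2.84313990e-04],
       [ 1.15954600e-03, -3.02740795e-01,  9.53072225e-01,
        -1.58801131e-01],
       [ 0.00000000e+00,  0.00000000e+00,  0.00000000e+00,
         1.00000000e+00]])}
0.9960289115646258
0.9956377551020408
```

View pics/top0.png

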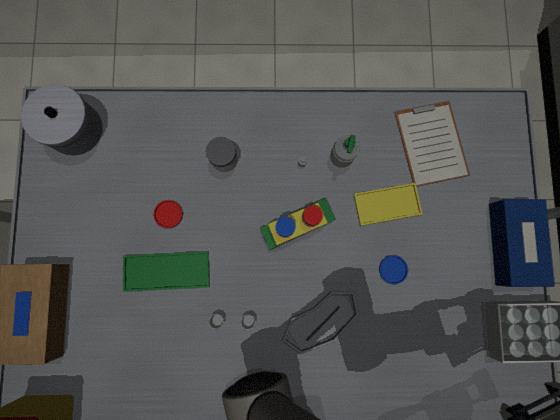

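View pics/scene0.png

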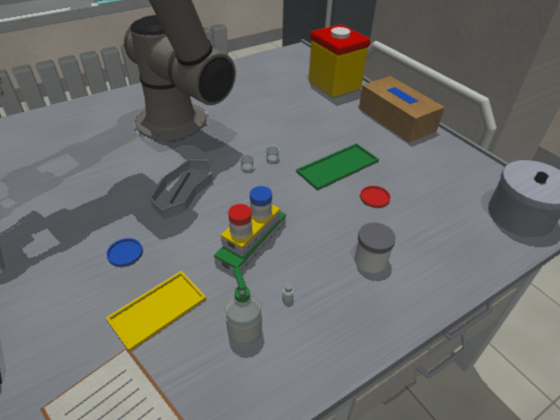

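Top view: the stack is at (298,224), with the red jar at (312,215) and the blue at (285,226). Holders: red dish (168,214), blue dish (393,269), green tray (166,271), yellow tray (388,204). The bottle (345,150) and vial (302,161) stand beyond the stack. The scene view shows the same layout.

```bash
cat > h.py <<'E'
import cv2,numpy as np
from scipy.spatial.transform import Rotation as R
from station import arm, optics
HUE={'red':[(0,8),(172,180)],'blue':[(105,130)],'yellow':[(22,35)],'green':[(50,80)]}
def masks(img,col,amin=60):
    hsv=cv2.cvtColor(np.ascontiguousarray(img),cv2.COLOR_RGB2HSV)
    m=sum(cv2.inRange(hsv,(a,110,60),(b,255,255)) for a,b in HUE[col])
    n,l,s,c=cv2.connectedComponentsWithStats(m)
    return [(l==i) for i in range(1,n) if s[i,4]>amin]
def cam(n):
    m=optics.camera_model(n); K=m['intrinsics']
    return K,R.from_euler('xyz',m['rotation'],degrees=True).as_matrix(),np.array(m['position'])
def rays(n,uv):
    K,r,p=cam(n); uv=np.atleast_2d(uv)
    return np.c_[(uv-K[[0,1],2])/K[0,0],np.ones(len(uv))]@r.T,p
def plane(n,uv,z):
    d,p=rays(n,uv); return p+d*((z-p[2])/d[:,2])[:,None]
def pts(n,m,d):
    v,u=np.nonzero(m&(d>0)); dr,p=rays(n,np.c_[u,v]); return p+dr*d[v,u][:,None]
def tri(a,b):  # rays (d,p)
    A=np.zeros((3,3));y=np.zeros(3)
    for d,p in (a,b):
        d=d.ravel()/np.linalg.norm(d); P=np.eye(3)-np.outer(d,d);A+=P;y+=P@p
    return np.linalg.solve(A,y)
E
python3 - <<'E'
from h import *
np.set_printoptions(precision=4,suppress=True)
for n in ["top","scene"]:
    img=cv2.imread(f"pics/{n}0.png")[:,:,::-1]; d=np.load(f"pics/{n}0.npy")
    for c in HUE:
        for m in masks(img,c):
            v,u=np.nonzero(m); P=pts(n,m,d); zt=np.percentile(P[:,2],90)
            if zt>0.16 or np.ptp(P[:,0])>.4: continue
            Q=P[abs(P[:,2]-zt)<.006][:,:2].astype(np.float32)
            r=cv2.minAreaRect(Q); cc=cv2.minEnclosingCircle(Q)
            print(n,c,m.sum(),(int(u.mean()),int(v.mean())),'z10/90',np.percentile(P[:,2],[10,90]),'rect',np.array(r[0]),np.array(r[1]),round(r[2],1),'circ',np.array(cc[0]),round(cc[1],4))
E
```

```text
top red 647 (167, 213) z10/90 [0.0001 0.0086] rect [0.6043 0.2989] [0.0722 0.0728] 88.8 circ [0.6047 0.2988] 0.0382
top red 311 (312, 214) z10/90 [0.1211 0.1257] rect [ 0.5841 -0.0732] [0.0434 0.0461] 63.0 circ [ 0.5843 -0.0738] 0.0237
top blue 3114 (528, 242) z10/90 [0.0721 0.0766] rect [ 0.5196 -0.6185] [0.1095 0.218 ] 89.8 circ [ 0.5188 -0.6177] 0.1188
top blue 313 (285, 226) z10/90 [0.1212 0.1255] rect [ 0.5589 -0.0081] [0.0425 0.0453] 89.6 circ [ 0.5583 -0.0087] 0.0236
top blue 655 (393, 269) z10/90 [0.0004 0.0088] rect [ 0.4543 -0.2949] [0.0731 0.0733] 86.8 circ [ 0.4543 -0.2951] 0.0377
top blue 654 (21, 313) z10/90 [0.0836 0.0878] rect [0.3592 0.6101] [0.036  0.0989] 89.8 circ [0.3595 0.6106] 0.0517
top yellow 2055 (387, 203) z10/90 [0.0002 0.0087] rect [ 0.6285 -0.2891] [0.0881 0.1733] 9.8 circ [ 0.627  -0.2883] 0.0947
top yellow 576 (294, 227) z10/90 [0.0647 0.0696] rect [ 0.5704 -0.0413] [0.0579 0.1398] 22.9 circ [ 0.5695 -0.0411] 0.0741
top green 94 (350, 142) z10/90 [0.1285 0.1555] rect [ 0.7491 -0.1647] [0.0108 0.0415] 74.9 circ [ 0.7494 -0.1634] 0.0212
top green 184 (32
[... 859 characters left out ...]
022 0.0102] rect [ 0.4557 -0.2944] [0.0727 0.0745] 66.4 circ [ 0.4558 -0.2955] 0.0384
scene yellow 2261 (336, 69) z10/90 [0.0213 0.1383] rect [0.1158 0.5442] [0.1843 0.0912] 42.0 circ [0.0865 0.5767] 0.0923
scene yellow 541 (249, 228) z10/90 [0.0634 0.0698] rect [ 0.5741 -0.0389] [0.0565 0.1429] 20.7 circ [ 0.574  -0.0408] 0.0737
scene yellow 3684 (154, 309) z10/90 [0.002  0.0101] rect [ 0.6291 -0.2872] [0.0915 0.1706] 9.7 circ [ 0.6303 -0.2871] 0.0947
scene green 1740 (336, 165) z10/90 [0.0021 0.0098] rect [0.4565 0.2986] [0.0929 0.2211] 2.4 circ [0.4594 0.2985] 0.1169
scene green 735 (240, 263) z10/90 [0.0321 0.1546] rect [ 0.7513 -0.164 ] [0.0107 0.0448] 74.8 circ [ 0.7513 -0.1641] 0.0226
```

```bash
cat >> h.py <<'E'
def to(*targets):
    o=arm.get_obs(); p=o['tcp_pos']; r0=R.from_euler('xyz',o['eef_rot'],degrees=True)
    print('t',o['clock'],'tcp',p.round(4),o['eef_rot'].round(1),'gap',round(o['finger_gap'],4),'grip',round(float(o['grip_force']),1))
    for x,y,z,yaw in targets:
        d=r0.inv().apply(np.array([x,y,z])-p)*1000; a=(r0.inv()*R.from_euler('xyz',[180,0,yaw],degrees=True)).as_rotvec()
        print(d.round(1),a.round(3))
E
python3 -c "
from h import *
to((.4,-.28,.23,70),(.585,-.074,.19,112.5))"
```

```text
t 0.1 tcp [ 0.2009 -0.4846  0.2261] [-179.9   -0.    22.5] gap 0.0921 grip 0.0
[ 262.3 -112.8   -3.7] [-0.001 -0.001 -0.829]
[ 512.  -232.3   36.6] [-1.000e-03 -1.000e-03 -1.571e+00]
```

Call:
send_rows:
  increments:
    - {"dx": 35, "dy": -15, "dz": 0, "az": -0.12, "gripper": 1}
    - {"dx": 75, "dy": -34, "dz": 0, "az": -0.26, "gripper": 1}
    - {"dx": 115, "dy": -52, "dz": 0, "az": -0.4, "gripper": 1}
    - {"dx": 155, "dy": -70, "dz": 0, "az": -0.54, "gripper": 1}
    - {"dx": 195, "dy": -88, "dz": 0, "az": -0.68, "gripper": 1}
    - {"dx": 235, "dy": -107, "dz": 0, "az": -0.82, "gripper": 1}
    - {"dx": 275, "dy": -125, "dz": 0, "az": -0.96, "gripper": 1}
    - {"dx": 315, "dy": -143, "dz": 0, "az": -1.1, "gripper": 1}
    - {"dx": 355, "dy": -161, "dz": 5, "az": -1.24, "gripper": 1}
    - {"dx": 395, "dy": -179, "dz": 10, "az": -1.38, "gripper": 1}

```text
validation failed for argument at $.in...
```

```bash
python3 -c "
from h import *
to((.585,-.074,.18,112.5),(.585,-.074,.092,112.5))"
```

```text
t 0.1 tcp [ 0.2009 -0.4846  0.2261] [-179.9   -0.    22.5] gap 0.0921 grip 0.0
[ 512.  -232.3   46.6] [-1.000e-03 -1.000e-03 -1.571e+00]
[ 512.  -232.1  134.6] [-1.000e-03 -1.000e-03 -1.571e+00]
```

Call:
send_rows:
  increments:
    - {"dx": 35, "dy": -15, "dz": 0, "ax": 0, "ay": 0, "az": -0.12, "gripper": 1}
    - {"dx": 75, "dy": -34, "dz": 0, "ax": 0, "ay": 0, "az": -0.26, "gripper": 1}
    - {"dx": 115, "dy": -52, "dz": 0, "ax": 0, "ay": 0, "az": -0.4, "gripper": 1}
    - {"dx": 155, "dy": -70, "dz": 0, "ax": 0, "ay": 0, "az": -0.54, "gripper": 1}
    - {"dx": 195, "dy": -88, "dz": 0, "ax": 0, "ay": 0, "az": -0.68, "gripper": 1}
    - {"dx": 235, "dy": -107, "dz": 0, "ax": 0, "ay": 0, "az": -0.82, "gripper": 1}
    - {"dx": 275, "dy": -125, "dz": 0, "ax": 0, "ay": 0, "az": -0.96, "gripper": 1}
    - {"dx": 315, "dy": -143, "dz": 0, "ax": 0, "ay": 0, "az": -1.1, "gripper": 1}
    - {"dx": 355, "dy": -161, "dz": 5, "ax": 0, "ay": 0, "az": -1.24, "gripper": 1}
    - {"dx": 395, "dy": -179, "dz": 10, "ax": 0, "ay": 0, "az": -1.38, "gripper": 1}

```text
clock: 1.1
tcp_pos: [0.4983, -0.1669, 0.2165]
eef_rot: [-180.0, 0.0, 101.9]
contact_force: [0.5, -0.8, 0.6]
finger_gap: 0.0919
grip_force: 0.0
```

```bash
python3 -c "
from h import *
to((.585,-.074,.18,112.5),(.585,-.074,.092,112.5))"
```

```text
t 1.1 tcp [ 0.4983 -0.1669  0.2165] [-180.     0.   101.9] gap 0.0919 grip 0.0
[ 73.  104.   36.4] [-0.     0.    -0.185]
[ 73.  104.  124.4] [-0.     0.    -0.185]
```

Call:
send_rows:
  increments:
    - {"dx": 25, "dy": 35, "dz": 0, "ax": 0, "ay": 0, "az": -0.06, "gripper": 1}
    - {"dx": 49, "dy": 70, "dz": 0, "ax": 0, "ay": 0, "az": -0.12, "gripper": 1}
    - {"dx": 66, "dy": 94, "dz": 15, "ax": 0, "ay": 0, "az": -0.185, "gripper": 1}
    - {"dx": 73, "dy": 104, "dz": 35, "ax": 0, "ay": 0, "az": -0.185, "gripper": 1}
    - {"dx": 73, "dy": 104, "dz": 60, "ax": 0, "ay": 0, "az": -0.185, "gripper": 1}
    - {"dx": 73, "dy": 104, "dz": 85, "ax": 0, "ay": 0, "az": -0.185, "gripper": 1}
    - {"dx": 73, "dy": 104, "dz": 110, "ax": 0, "ay": 0, "az": -0.185, "gripper": 1}
    - {"dx": 73, "dy": 104, "dz": 124, "ax": 0, "ay": 0, "az": -0.185, "gripper": 1}
    - {"dx": 73, "dy": 104, "dz": 124, "ax": 0, "ay": 0, "az": -0.185, "gripper": 0.3}
    - {"dx": 73, "dy": 104, "dz": 124, "ax": 0, "ay": 0, "az": -0.185, "gripper": 0.3}

```text
clock: 2.1
tcp_pos: [0.5847, -0.0761, 0.0928]
eef_rot: [-180.0, -0.0, 112.2]
contact_force: [0.8, -0.9, -0.6]
finger_gap: 0.0801
grip_force: 0.0
```

```bash
python3 -c "
from h import *
to((.585,-.074,.22,112.5),(.6055,.299,.22,112.5),(.6055,.299,.029,112.5))"
```

```text
t 2.1 tcp [ 0.5847 -0.0761  0.0928] [-180.    -0.   112.2] gap 0.0801 grip 0.0
[   1.8    1.  -127.2] [-0.    -0.    -0.006]
[ 339.5  160.8 -127.2] [-0.    -0.    -0.006]
[339.5 160.9  63.8] [-0.    -0.    -0.006]
```

Call:
send_rows:
  increments:
    - {"dx": 2, "dy": 0, "dz": 0, "ax": 0, "ay": 0, "az": 0, "gripper": 0.2}
    - {"dx": 2, "dy": 0, "dz": 0, "ax": 0, "ay": 0, "az": 0, "gripper": 0.2}
    - {"dx": 2, "dy": 0, "dz": 0, "ax": 0, "ay": 0, "az": 0, "gripper": 0.2}
    - {"dx": 2, "dy": 0, "dz": 0, "ax": 0, "ay": 0, "az": 0, "gripper": 0.2}
    - {"dx": 2, "dy": 0, "dz": 0, "ax": 0, "ay": 0, "az": 0, "gripper": 0.2}
    - {"dx": 2, "dy": 0, "dz": 0, "ax": 0, "ay": 0, "az": 0, "gripper": 0.2}
    - {"dx": 2, "dy": 0, "dz": 0, "ax": 0, "ay": 0, "az": 0, "gripper": 0.2}
    - {"dx": 2, "dy": 0, "dz": -5, "ax": 0, "ay": 0, "az": 0, "gripper": 0.2}
    - {"dx": 2, "dy": 0, "dz": -15, "ax": 0, "ay": 0, "az": 0, "gripper": 0.2}
    - {"dx": 2, "dy": 0, "dz": -30, "ax": 0, "ay": 0, "az": 0, "gripper": 0.2}

```text
clock: 3.1
tcp_pos: [0.5833, -0.0741, 0.1226]
eef_rot: [-179.9, -0.1, 112.2]
contact_force: [-0.2, -0.5, 0.6]
finger_gap: 0.0474
grip_force: 30.0
```

```bash
python3 -c "
from h import *
to((.585,-.074,.22,112.5),(.6055,.299,.22,112.5),(.6055,.299,.029,112.5))"
```

```text
t 3.1 tcp [ 0.5833 -0.0741  0.1226] [-1.799e+02 -1.000e-01  1.122e+02] gap 0.0474 grip 30.0
[ -0.4   1.5 -97.4] [-0.002 -0.001 -0.006]
[337.3 161.2 -97.3] [-0.002 -0.001 -0.006]
[337.1 161.5  93.7] [-0.002 -0.001 -0.006]
```

Call:
send_rows:
  increments:
    - {"dx": 0, "dy": 0, "dz": -25, "ax": 0, "ay": 0, "az": 0, "gripper": 0.2}
    - {"dx": 5, "dy": 3, "dz": -55, "ax": 0, "ay": 0, "az": 0, "gripper": 0.2}
    - {"dx": 25, "dy": 12, "dz": -80, "ax": 0, "ay": 0, "az": 0, "gripper": 0.2}
    - {"dx": 60, "dy": 29, "dz": -90, "ax": 0, "ay": 0, "az": 0, "gripper": 0.2}
    - {"dx": 100, "dy": 48, "dz": -90, "ax": 0, "ay": 0, "az": 0, "gripper": 0.2}
    - {"dx": 140, "dy": 67, "dz": -90, "ax": 0, "ay": 0, "az": 0, "gripper": 0.2}
    - {"dx": 180, "dy": 86, "dz": -80, "ax": 0, "ay": 0, "az": 0, "gripper": 0.2}
    - {"dx": 220, "dy": 105, "dz": -60, "ax": 0, "ay": 0, "az": 0, "gripper": 0.2}
    - {"dx": 260, "dy": 124, "dz": -40, "ax": 0, "ay": 0, "az": 0, "gripper": 0.2}
    - {"dx": 295, "dy": 141, "dz": -20, "ax": 0, "ay": 0, "az": 0, "gripper": 0.2}

```text
clock: 4.1
tcp_pos: [0.6029, 0.2544, 0.1426]
eef_rot: [180.0, 0.0, 112.2]
contact_force: [0.7, -0.0, -0.9]
finger_gap: 0.0476
grip_force: 30.0
```

```bash
python3 -c "
from h import *
to((.6055,.299,.06,112.5),(.6055,.299,.029,112.5))"
```

```text
t 4.1 tcp [0.6029 0.2544 0.1426] [180.    0.  112.2] gap 0.0476 grip 30.0
[40.3 19.2 82.6] [ 0.001  0.    -0.005]
[ 40.3  19.2 113.6] [ 0.001  0.    -0.005]
```

Call:
send_rows:
  increments:
    - {"dx": 20, "dy": 10, "dz": 15, "ax": 0, "ay": 0, "az": 0, "gripper": 0.2}
    - {"dx": 33, "dy": 16, "dz": 35, "ax": 0, "ay": 0, "az": 0, "gripper": 0.2}
    - {"dx": 40, "dy": 19, "dz": 55, "ax": 0, "ay": 0, "az": 0, "gripper": 0.2}
    - {"dx": 40, "dy": 19, "dz": 75, "ax": 0, "ay": 0, "az": 0, "gripper": 0.2}
    - {"dx": 40, "dy": 19, "dz": 92, "ax": 0, "ay": 0, "az": 0, "gripper": 0.2}
    - {"dx": 40, "dy": 19, "dz": 102, "ax": 0, "ay": 0, "az": 0, "gripper": 0.2}
    - {"dx": 40, "dy": 19, "dz": 108, "ax": 0, "ay": 0, "az": 0, "gripper": 0.2}
    - {"dx": 40, "dy": 19, "dz": 111, "ax": 0, "ay": 0, "az": 0, "gripper": 0.2}
    - {"dx": 40, "dy": 19, "dz": 113, "ax": 0, "ay": 0, "az": 0, "gripper": 0.2}
    - {"dx": 40, "dy": 19, "dz": 113, "ax": 0, "ay": 0, "az": 0, "gripper": 0.2}

```text
clock: 5.1
tcp_pos: [0.6059, 0.2964, 0.0302]
eef_rot: [180.0, 0.0, 112.2]
contact_force: [-0.9, -0.3, -1.1]
finger_gap: 0.0471
grip_force: 30.0
```

Call:
send_rows:
  increments:
    - {"dx": 2, "dy": 1, "dz": 1, "ax": 0, "ay": 0, "az": 0, "gripper": 0.2}
    - {"dx": 2, "dy": 1, "dz": 2, "ax": 0, "ay": 0, "az": 0, "gripper": 0.2}
    - {"dx": 2, "dy": 1, "dz": 2, "ax": 0, "ay": 0, "az": 0, "gripper": 0.2}
    - {"dx": 2, "dy": 1, "dz": 2, "ax": 0, "ay": 0, "az": 0, "gripper": 0.6}
    - {"dx": 2, "dy": 1, "dz": 2, "ax": 0, "ay": 0, "az": 0, "gripper": 0.8}
    - {"dx": 2, "dy": 1, "dz": 2, "ax": 0, "ay": 0, "az": 0, "gripper": 0.8}
    - {"dx": 2, "dy": 1, "dz": 2, "ax": 0, "ay": 0, "az": 0, "gripper": 0.8}
    - {"dx": 2, "dy": 1, "dz": 2, "ax": 0, "ay": 0, "az": 0, "gripper": 1}
    - {"dx": 2, "dy": 1, "dz": -5, "ax": 0, "ay": 0, "az": 0, "gripper": 1}
    - {"dx": 2, "dy": 1, "dz": -25, "ax": 0, "ay": 0, "az": 0, "gripper": 1}

```text
clock: 6.1
tcp_pos: [0.6045, 0.2981, 0.0532]
eef_rot: [-179.8, -0.0, 112.2]
contact_force: [1.3, 0.1, -0.3]
finger_gap: 0.0903
grip_force: 0.0
```

```bash
python3 -c "
from h import *
to((.6055,.299,.17,112.5),(.5597,-.0085,.18,112.5),(.5597,-.0085,.092,112.5))"
```

```text
t 6.1 tcp [0.6045 0.2981 0.0532] [-179.8   -0.   112.2] gap 0.0903 grip 0.0
[   0.5    0.8 -116.8] [-0.004 -0.    -0.006]
[-267.  -157.7 -126.1] [-0.004 -0.    -0.006]
[-267.  -157.4  -38.1] [-0.004 -0.    -0.006]
```

Call:
send_rows:
  increments:
    - {"dx": 0, "dy": 0, "dz": -35, "ax": 0, "ay": 0, "az": 0, "gripper": 1}
    - {"dx": -5, "dy": -3, "dz": -75, "ax": 0, "ay": 0, "az": 0, "gripper": 1}
    - {"dx": -30, "dy": -18, "dz": -110, "ax": 0, "ay": 0, "az": 0, "gripper": 1}
    - {"dx": -70, "dy": -41, "dz": -126, "ax": 0, "ay": 0, "az": 0, "gripper": 1}
    - {"dx": -110, "dy": -65, "dz": -126, "ax": 0, "ay": 0, "az": 0, "gripper": 1}
    - {"dx": -150, "dy": -89, "dz": -126, "ax": 0, "ay": 0, "az": 0, "gripper": 1}
    - {"dx": -190, "dy": -112, "dz": -126, "ax": 0, "ay": 0, "az": 0, "gripper": 1}
    - {"dx": -230, "dy": -136, "dz": -126, "ax": 0, "ay": 0, "az": 0, "gripper": 1}
    - {"dx": -258, "dy": -152, "dz": -126, "ax": 0, "ay": 0, "az": 0, "gripper": 1}
    - {"dx": -267, "dy": -157, "dz": -126, "ax": 0, "ay": 0, "az": 0, "gripper": 1}

```text
clock: 7.1
tcp_pos: [0.5608, -0.011, 0.1815]
eef_rot: [180.0, 0.1, 112.0]
contact_force: [-0.1, 0.3, -0.3]
finger_gap: 0.0915
grip_force: 0.0
```

```bash
python3 -c "
from h import *
n='top'; p,d=optics.get_image(n); cv2.imwrite('pics/top1.png',p[:,:,::-1])
for n in ['top','scene']:
  p,d=optics.get_image(n)
  for c in ['blue','red','yellow']:
    for m in masks(p,c):
      P=pts(n,m,d)
      zt=np.percentile(P[:,2],90)
      if zt>.15: continue
      Q=P[abs(P[:,2]-zt)<.006][:,:2].astype(np.float32); print(n,c,m.sum(),zt.round(3),np.round(cv2.minEnclosingCircle(Q)[0],4),np.round(cv2.minAreaRect(Q)[1],3))
to((.5597,-.0085,.18,112.5),(.5597,-.0085,.092,112.5))"
```

```text
top blue 3139 0.077 [ 0.5196 -0.6184] [0.11  0.218]
top blue 658 0.009 [ 0.4535 -0.2956] [0.074 0.073]
top blue 653 0.088 [0.3596 0.6107] [0.099 0.037]
top red 569 0.06 [0.6058 0.2985] [0.046 0.047]
top yellow 2055 0.009 [ 0.628  -0.2885] [0.088 0.174]
top yellow 89 0.07 [0.5449 0.0179] [0.056 0.01 ]
scene blue 174 0.089 [0.36   0.6131] [0.038 0.102]
scene blue 373 0.126 [ 0.5593 -0.0084] [0.045 0.047]
scene blue 780 0.01 [ 0.4558 -0.2954] [0.072 0.075]
scene red 278 0.061 [0.6067 0.2985] [0.047 0.045]
scene red 215 0.011 [0.6064 0.2973] [0.073 0.067]
scene yellow 2263 0.138 [0.0854 0.5769] [0.185 0.098]
scene yellow 1002 0.07 [ 0.576  -0.0398] [0.059 0.142]
scene yellow 3680 0.01 [ 0.6301 -0.2872] [0.092 0.173]
t 7.25 tcp [ 0.5614 -0.0077  0.1811] [180.   -0.  112.1] gap 0.0919 grip 0.0
[-0.1 -1.8  1.1] [ 0.001 -0.    -0.007]
[-0.1 -1.9 89.1] [ 0.001 -0.    -0.007]
```

View pics/top1.png

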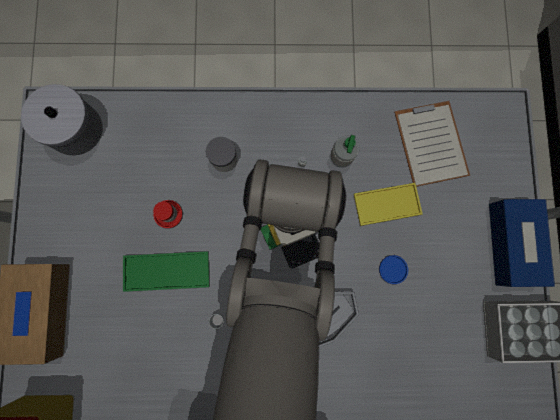

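The red jar stands upright at (168,213) in its dish, with its lid top at 0.060 m. The arm hides the stack. Next is the blue jar.

Call:
send_rows:
  increments:
    - {"dx": 0, "dy": -2, "dz": 25, "ax": 0, "ay": 0, "az": 0, "gripper": 1}
    - {"dx": 0, "dy": -2, "dz": 50, "ax": 0, "ay": 0, "az": 0, "gripper": 1}
    - {"dx": 0, "dy": -2, "dz": 75, "ax": 0, "ay": 0, "az": 0, "gripper": 1}
    - {"dx": 0, "dy": -2, "dz": 88, "ax": 0, "ay": 0, "az": 0, "gripper": 0.8}
    - {"dx": 0, "dy": -2, "dz": 88, "ax": 0, "ay": 0, "az": 0, "gripper": 0.2}
    - {"dx": 0, "dy": -2, "dz": 88, "ax": 0, "ay": 0, "az": 0, "gripper": 0.2}
    - {"dx": 0, "dy": -2, "dz": 88, "ax": 0, "ay": 0, "az": 0, "gripper": 0.2}
    - {"dx": 0, "dy": -2, "dz": 88, "ax": 0, "ay": 0, "az": 0, "gripper": 0.2}
    - {"dx": 0, "dy": -2, "dz": 88, "ax": 0, "ay": 0, "az": 0, "gripper": 0.2}
    - {"dx": 0, "dy": -2, "dz": 88, "ax": 0, "ay": 0, "az": 0, "gripper": 0.2}

```text
clock: 8.25
tcp_pos: [0.5597, -0.0088, 0.0935]
eef_rot: [179.9, 0.0, 112.2]
contact_force: [-1.2, 1.5, 3.3]
finger_gap: 0.0472
grip_force: 30.0
```

```bash
python3 -c "
from h import *
to((.5597,-.0085,.18,112.1),(.455,-.295,.15,112.1),(.455,-.295,.03,112.1))"
```

```text
t 8.25 tcp [ 0.5597 -0.0088  0.0935] [179.9   0.  112.2] gap 0.0472 grip 30.0
[  0.2   0.2 -86.5] [0.001 0.001 0.001]
[-225.6 -204.9  -56.6] [0.001 0.001 0.001]
[-225.6 -205.    63.4] [0.001 0.001 0.001]
```

Call:
send_rows:
  increments:
    - {"dx": 0, "dy": 0, "dz": -8, "ax": 0, "ay": 0, "az": 0, "gripper": 0.2}
    - {"dx": 0, "dy": 0, "dz": -25, "ax": 0, "ay": 0, "az": 0, "gripper": 0.2}
    - {"dx": 0, "dy": 0, "dz": -50, "ax": 0, "ay": 0, "az": 0, "gripper": 0.2}
    - {"dx": -10, "dy": -9, "dz": -70, "ax": 0, "ay": 0, "az": 0, "gripper": 0.2}
    - {"dx": -33, "dy": -30, "dz": -80, "ax": 0, "ay": 0, "az": 0, "gripper": 0.2}
    - {"dx": -62, "dy": -56, "dz": -80, "ax": 0, "ay": 0, "az": 0, "gripper": 0.2}
    - {"dx": -92, "dy": -84, "dz": -80, "ax": 0, "ay": 0, "az": 0, "gripper": 0.2}
    - {"dx": -122, "dy": -111, "dz": -70, "ax": 0, "ay": 0, "az": 0, "gripper": 0.2}
    - {"dx": -152, "dy": -138, "dz": -50, "ax": 0, "ay": 0, "az": 0, "gripper": 0.2}
    - {"dx": -182, "dy": -165, "dz": -30, "ax": 0, "ay": 0, "az": 0, "gripper": 0.2}

```text
clock: 9.25
tcp_pos: [0.4747, -0.2411, 0.123]
eef_rot: [179.9, 0.1, 112.2]
contact_force: [1.5, -0.6, -0.7]
finger_gap: 0.0474
grip_force: 30.0
```

```bash
python3 -c "
from h import *
to((.455,-.295,.03,112.1))"
```

```text
t 9.25 tcp [ 0.4747 -0.2411  0.123 ] [1.799e+02 1.000e-01 1.122e+02] gap 0.0474 grip 30.0
[-42.3 -38.6  93. ] [0.001 0.001 0.001]
```

Call:
send_rows:
  increments:
    - {"dx": -22, "dy": -20, "dz": 10, "ax": 0, "ay": 0, "az": 0, "gripper": 0.2}
    - {"dx": -36, "dy": -33, "dz": 28, "ax": 0, "ay": 0, "az": 0, "gripper": 0.2}
    - {"dx": -42, "dy": -39, "dz": 48, "ax": 0, "ay": 0, "az": 0, "gripper": 0.2}
    - {"dx": -42, "dy": -39, "dz": 68, "ax": 0, "ay": 0, "az": 0, "gripper": 0.2}
    - {"dx": -42, "dy": -39, "dz": 81, "ax": 0, "ay": 0, "az": 0, "gripper": 0.2}
    - {"dx": -42, "dy": -39, "dz": 87, "ax": 0, "ay": 0, "az": 0, "gripper": 0.2}
    - {"dx": -42, "dy": -39, "dz": 90, "ax": 0, "ay": 0, "az": 0, "gripper": 0.2}
    - {"dx": -42, "dy": -39, "dz": 92, "ax": 0, "ay": 0, "az": 0, "gripper": 0.2}
    - {"dx": -42, "dy": -39, "dz": 93, "ax": 0, "ay": 0, "az": 0, "gripper": 0.2}
    - {"dx": -42, "dy": -39, "dz": 94, "ax": 0, "ay": 0, "az": 0, "gripper": 0.2}

```text
clock: 10.25
tcp_pos: [0.4553, -0.2932, 0.0293]
eef_rot: [180.0, 0.1, 112.2]
contact_force: [-0.1, 0.1, -1.1]
finger_gap: 0.0475
grip_force: 30.0
```

Call:
send_rows:
  increments:
    - {"dx": -1, "dy": -1, "dz": 1, "ax": 0, "ay": 0, "az": 0, "gripper": 0.2}
    - {"dx": -1, "dy": -1, "dz": 1.5, "ax": 0, "ay": 0, "az": 0, "gripper": 0.2}
    - {"dx": -1, "dy": -1, "dz": 1.5, "ax": 0, "ay": 0, "az": 0, "gripper": 0.2}
    - {"dx": -1, "dy": -1, "dz": 1.5, "ax": 0, "ay": 0, "az": 0, "gripper": 0.6}
    - {"dx": -1, "dy": -1, "dz": 1.5, "ax": 0, "ay": 0, "az": 0, "gripper": 0.8}
    - {"dx": -1, "dy": -1, "dz": 1.5, "ax": 0, "ay": 0, "az": 0, "gripper": 0.8}
    - {"dx": -1, "dy": -1, "dz": 1.5, "ax": 0, "ay": 0, "az": 0, "gripper": 0.8}
    - {"dx": -1, "dy": -1, "dz": 1.5, "ax": 0, "ay": 0, "az": 0, "gripper": 1}
    - {"dx": -1, "dy": -1, "dz": -8, "ax": 0, "ay": 0, "az": 0, "gripper": 1}
    - {"dx": -1, "dy": -1, "dz": -30, "ax": 0, "ay": 0, "az": 0, "gripper": 1}

```text
clock: 11.25
tcp_pos: [0.4534, -0.2936, 0.058]
eef_rot: [-179.9, -0.2, 112.2]
contact_force: [0.3, -0.2, -0.6]
finger_gap: 0.0903
grip_force: 0.0
```

```bash
python3 -c "
from h import *
np.set_printoptions(precision=4,suppress=True)
for n in ['top','scene']:
  p,d=optics.get_image(n)
  for c in ['yellow','green']:
    for m in masks(p,c):
      P=pts(n,m,d)
      zt=np.percentile(P[:,2],90)
      if zt>.1 or zt<.02: continue
      Q=P[abs(P[:,2]-zt)<.006][:,:2].astype(np.float32); print(n,c,m.sum(),zt.round(3),cv2.minAreaRect(Q))
to((.573,-.041,.2,112.9),(.573,-.041,.046,112.9))"
```

```text
top yellow 1306 0.07 ((0.5704824924468994, -0.04109354317188263), (0.057914163917303085, 0.13928334414958954), 23.158815383911133)
top green 184 0.036 ((0.6096329092979431, -0.11838125437498093), (0.060845524072647095, 0.022151002660393715), 26.591442108154297)
top green 175 0.036 ((0.538856029510498, 0.03293945640325546), (0.059568777680397034, 0.01971827633678913), 23.99784278869629)
scene yellow 1343 0.07 ((0.5725975632667542, -0.040752559900283813), (0.0580437108874321, 0.14164406061172485), 23.20550537109375)
t 11.35 tcp [ 0.4558 -0.2956  0.0615] [179.9   0.3 112.2] gap 0.0916 grip 0.0
[ 190.9  204.9 -138.9] [ 0.002  0.005 -0.013]
[191.6 204.6  15.1] [ 0.002  0.005 -0.013]
```

Call:
send_rows:
  increments:
    - {"dx": 0, "dy": 0, "dz": -35, "ax": 0, "ay": 0, "az": 0, "gripper": 1}
    - {"dx": 10, "dy": 11, "dz": -75, "ax": 0, "ay": 0, "az": 0, "gripper": 1}
    - {"dx": 35, "dy": 38, "dz": -90, "ax": 0, "ay": 0, "az": 0, "gripper": 1}
    - {"dx": 65, "dy": 70, "dz": -90, "ax": 0, "ay": 0, "az": 0, "gripper": 1}
    - {"dx": 95, "dy": 102, "dz": -90, "ax": 0, "ay": 0, "az": -0.01, "gripper": 1}
    - {"dx": 125, "dy": 134, "dz": -90, "ax": 0, "ay": 0, "az": -0.018, "gripper": 1}
    - {"dx": 155, "dy": 166, "dz": -90, "ax": 0, "ay": 0, "az": -0.018, "gripper": 1}
    - {"dx": 178, "dy": 191, "dz": -85, "ax": 0, "ay": 0, "az": -0.018, "gripper": 1}
    - {"dx": 190, "dy": 203, "dz": -75, "ax": 0, "ay": 0, "az": -0.018, "gripper": 1}
    - {"dx": 191, "dy": 204, "dz": -55, "ax": 0, "ay": 0, "az": -0.018, "gripper": 1}

```text
clock: 12.35
tcp_pos: [0.5725, -0.0387, 0.114]
eef_rot: [179.9, 0.1, 113.4]
contact_force: [-0.2, -0.2, 0.2]
finger_gap: 0.092
grip_force: 0.0
```

```bash
python3 -c "
from h import *
to((.572,-.041,.1,113.2),(.572,-.041,.046,113.2))"
```

```text
t 12.35 tcp [ 0.5725 -0.0387  0.114 ] [1.799e+02 1.000e-01 1.134e+02] gap 0.092 grip 0.0
[-1.9 -1.4 14. ] [0.002 0.002 0.003]
[-1.8 -1.5 68. ] [0.002 0.002 0.003]
```

Call:
send_rows:
  increments:
    - {"dx": -2, "dy": -1, "dz": 20, "ax": 0, "ay": 0, "az": 0, "gripper": 1}
    - {"dx": -2, "dy": -1, "dz": 42, "ax": 0, "ay": 0, "az": 0, "gripper": 1}
    - {"dx": -2, "dy": -1, "dz": 58, "ax": 0, "ay": 0, "az": 0, "gripper": 1}
    - {"dx": -2, "dy": -1, "dz": 67, "ax": 0, "ay": 0, "az": 0, "gripper": 1}
    - {"dx": -2, "dy": -1, "dz": 67, "ax": 0, "ay": 0, "az": 0, "gripper": 0.3}
    - {"dx": -2, "dy": -1, "dz": 67, "ax": 0, "ay": 0, "az": 0, "gripper": 0.3}
    - {"dx": -2, "dy": -1, "dz": 67, "ax": 0, "ay": 0, "az": 0, "gripper": 0.3}
    - {"dx": -2, "dy": -1, "dz": 67, "ax": 0, "ay": 0, "az": 0, "gripper": 0.3}
    - {"dx": -2, "dy": -1, "dz": 67, "ax": 0, "ay": 0, "az": 0, "gripper": 0.3}
    - {"dx": -2, "dy": -1, "dz": 67, "ax": 0, "ay": 0, "az": 0, "gripper": 0.3}

```text
clock: 13.35
tcp_pos: [0.5714, -0.0428, 0.0474]
eef_rot: [179.9, 0.0, 113.2]
contact_force: [-0.7, 0.3, 4.3]
finger_gap: 0.0577
grip_force: 30.0
```

```bash
python3 -c "
from h import *
to((.572,-.041,.11,113.2),(.628,-.288,.11,99.8),(.628,-.288,.017,99.8))"
```

```text
t 13.35 tcp [ 0.5714 -0.0428  0.0474] [179.9   0.  113.2] gap 0.0577 grip 30.0
[  1.4   1.3 -62.6] [0.001 0.001 0.   ]
[-247.7  -44.6  -62.5] [0.001 0.001 0.234]
[-247.6  -44.7   30.5] [0.001 0.001 0.234]
```

Call:
send_rows:
  increments:
    - {"dx": 0, "dy": 0, "dz": -8, "ax": 0, "ay": 0, "az": 0, "gripper": 0.3}
    - {"dx": 0, "dy": 0, "dz": -25, "ax": 0, "ay": 0, "az": 0, "gripper": 0.3}
    - {"dx": 0, "dy": 0, "dz": -50, "ax": 0, "ay": 0, "az": 0, "gripper": 0.3}
    - {"dx": 0, "dy": 0, "dz": -80, "ax": 0, "ay": 0, "az": 0, "gripper": 0.3}
    - {"dx": -10, "dy": -2, "dz": -105, "ax": 0, "ay": 0, "az": 0, "gripper": 0.3}
    - {"dx": -30, "dy": -5, "dz": -113, "ax": 0, "ay": 0, "az": 0.03, "gripper": 0.3}
    - {"dx": -60, "dy": -11, "dz": -113, "ax": 0, "ay": 0, "az": 0.06, "gripper": 0.3}
    - {"dx": -95, "dy": -17, "dz": -113, "ax": 0, "ay": 0, "az": 0.1, "gripper": 0.3}
    - {"dx": -130, "dy": -23, "dz": -113, "ax": 0, "ay": 0, "az": 0.14, "gripper": 0.3}
    - {"dx": -165, "dy": -30, "dz": -113, "ax": 0, "ay": 0, "az": 0.18, "gripper": 0.3}

```text
clock: 14.35
tcp_pos: [0.6085, -0.2073, 0.1599]
eef_rot: [-180.0, -0.0, 102.8]
contact_force: [1.6, 0.1, -2.6]
finger_gap: 0.0577
grip_force: 30.0
```

```bash
python3 -c "
from h import *
to((.6285,-.2895,.11,99.8),(.6285,-.2895,.017,99.8))"
```

```text
t 14.35 tcp [ 0.6085 -0.2073  0.1599] [-180.    -0.   102.8] gap 0.0577 grip 30.0
[-84.6   1.3  49.9] [-0.    -0.     0.053]
[-84.6   1.3 142.9] [-0.    -0.     0.053]
```

Call:
send_rows:
  increments:
    - {"dx": -30, "dy": 0, "dz": 0, "ax": 0, "ay": 0, "az": 0.03, "gripper": 0.3}
    - {"dx": -55, "dy": 1, "dz": 5, "ax": 0, "ay": 0, "az": 0.053, "gripper": 0.3}
    - {"dx": -75, "dy": 1, "dz": 20, "ax": 0, "ay": 0, "az": 0.053, "gripper": 0.3}
    - {"dx": -85, "dy": 1, "dz": 42, "ax": 0, "ay": 0, "az": 0.053, "gripper": 0.3}
    - {"dx": -85, "dy": 1, "dz": 67, "ax": 0, "ay": 0, "az": 0.053, "gripper": 0.3}
    - {"dx": -85, "dy": 1, "dz": 92, "ax": 0, "ay": 0, "az": 0.053, "gripper": 0.3}
    - {"dx": -85, "dy": 1, "dz": 113, "ax": 0, "ay": 0, "az": 0.053, "gripper": 0.3}
    - {"dx": -85, "dy": 1, "dz": 125, "ax": 0, "ay": 0, "az": 0.053, "gripper": 0.3}
    - {"dx": -85, "dy": 1, "dz": 130, "ax": 0, "ay": 0, "az": 0.053, "gripper": 0.3}
    - {"dx": -85, "dy": 1, "dz": 131, "ax": 0, "ay": 0, "az": 0.053, "gripper": 0.3}

```text
clock: 15.35
tcp_pos: [0.6285, -0.2888, 0.0287]
eef_rot: [-180.0, -0.0, 99.9]
contact_force: [-0.1, 0.0, -2.0]
finger_gap: 0.0577
grip_force: 30.0
```

```bash
python3 -c "
from h import *
to((.6285,-.2895,.0165,99.8))
n='scene'; p,d=optics.get_image(n); cv2.imwrite('pics/s2.png',p[:,:,::-1])"
```

```text
t 15.35 tcp [ 0.6285 -0.2888  0.0287] [-180.    -0.    99.9] gap 0.0577 grip 30.0
[-0.7 -0.1 12.2] [-0.    -0.     0.001]
```

View pics/s2.png

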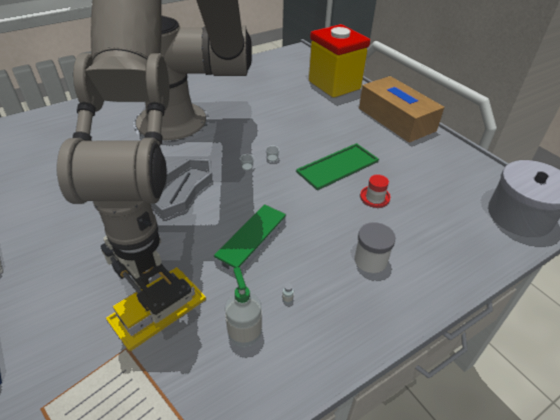

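The cassette hovers over the yellow tray at (155,305) and is aligned with it. The green cassette lies undisturbed at (252,238), and the red jar stands in its dish at (376,190). I'll lower and release.

Call:
send_rows:
  increments:
    - {"dx": -1, "dy": 0, "dz": 5, "ax": 0, "ay": 0, "az": 0, "gripper": 0.3}
    - {"dx": -1, "dy": 0, "dz": 9, "ax": 0, "ay": 0, "az": 0, "gripper": 0.3}
    - {"dx": -1, "dy": 0, "dz": 11, "ax": 0, "ay": 0, "az": 0, "gripper": 0.3}
    - {"dx": -1, "dy": 0, "dz": 12, "ax": 0, "ay": 0, "az": 0, "gripper": 0.3}
    - {"dx": -1, "dy": 0, "dz": 12, "ax": 0, "ay": 0, "az": 0, "gripper": 0.3}
    - {"dx": -1, "dy": 0, "dz": 12, "ax": 0, "ay": 0, "az": 0, "gripper": 0.3}
    - {"dx": -1, "dy": 0, "dz": 12, "ax": 0, "ay": 0, "az": 0, "gripper": 0.8}
    - {"dx": -1, "dy": 0, "dz": 12, "ax": 0, "ay": 0, "az": 0, "gripper": 0.9}
    - {"dx": -1, "dy": 0, "dz": 12, "ax": 0, "ay": 0, "az": 0, "gripper": 0.9}
    - {"dx": -1, "dy": 0, "dz": 12, "ax": 0, "ay": 0, "az": 0, "gripper": 0.9}

```text
clock: 16.4
tcp_pos: [0.6288, -0.2899, 0.017]
eef_rot: [180.0, 0.0, 99.9]
contact_force: [0.1, -0.3, 0.2]
finger_gap: 0.0817
grip_force: 0.0
```

```bash
python3 -c "
from h import *
np.set_printoptions(precision=4,suppress=True)
for n in ['top','scene']:
  p,d=optics.get_image(n)
  for c in ['yellow','green','blue']:
    for m in masks(p,c):
      P=pts(n,m,d)
      zt=np.percentile(P[:,2],90)
      if zt>.065 or zt<.02: continue
      Q=P[abs(P[:,2]-zt)<.006][:,:2].astype(np.float32); print(n,c,m.sum(),zt.round(3),cv2.minAreaRect(Q))
to((.63,-.29,.14,99.8),(.574,-.043,.14,114.2),(.574,-.043,.012,114.2))"
```

```text
top yellow 880 0.038 ((0.6211035251617432, -0.24800321459770203), (0.05805457383394241, 0.059402160346508026), 8.899306297302246)
top green 1440 0.036 ((0.5741085410118103, -0.043133705854415894), (0.06060182303190231, 0.18738090991973877), 24.630556106567383)
scene yellow 1926 0.039 ((0.6289806365966797, -0.28719496726989746), (0.05856388807296753, 0.14025422930717468), 10.575431823730469)
t 16.5 tcp [ 0.6287 -0.2899  0.0169] [180.    0.   99.9] gap 0.0821 grip 0.0
[  -0.4    1.3 -123.1] [0.    0.    0.001]
[ 252.6  -11.6 -123.2] [ 0.    0.   -0.25]
[252.6 -11.6   4.8] [ 0.    0.   -0.25]
```

Call:
send_rows:
  increments:
    - {"dx": 0, "dy": 0, "dz": -30, "ax": 0, "ay": 0, "az": 0, "gripper": 1}
    - {"dx": 0, "dy": 0, "dz": -70, "ax": 0, "ay": 0, "az": 0, "gripper": 1}
    - {"dx": 10, "dy": 0, "dz": -115, "ax": 0, "ay": 0, "az": 0, "gripper": 1}
    - {"dx": 45, "dy": -2, "dz": -143, "ax": 0, "ay": 0, "az": -0.05, "gripper": 1}
    - {"dx": 85, "dy": -4, "dz": -143, "ax": 0, "ay": 0, "az": -0.1, "gripper": 1}
    - {"dx": 125, "dy": -6, "dz": -143, "ax": 0, "ay": 0, "az": -0.15, "gripper": 1}
    - {"dx": 165, "dy": -8, "dz": -143, "ax": 0, "ay": 0, "az": -0.2, "gripper": 1}
    - {"dx": 205, "dy": -10, "dz": -143, "ax": 0, "ay": 0, "az": -0.257, "gripper": 1}
    - {"dx": 240, "dy": -11, "dz": -130, "ax": 0, "ay": 0, "az": -0.257, "gripper": 1}
    - {"dx": 253, "dy": -11, "dz": -105, "ax": 0, "ay": 0, "az": -0.257, "gripper": 1}

```text
clock: 17.5
tcp_pos: [0.5749, -0.0396, 0.1235]
eef_rot: [179.8, 0.1, 114.7]
contact_force: [1.1, -0.1, -0.3]
finger_gap: 0.0922
grip_force: 0.0
```

```bash
python3 -c "
from h import *
to((.5745,-.043,.013,114.6))"
```

```text
t 17.5 tcp [ 0.5749 -0.0396  0.1235] [1.798e+02 1.000e-01 1.147e+02] gap 0.0922 grip 0.0
[ -2.7  -2.2 110.5] [0.004 0.002 0.002]
```

Call:
send_rows:
  increments:
    - {"dx": -2, "dy": -1, "dz": 20, "ax": 0, "ay": 0, "az": 0, "gripper": 1}
    - {"dx": -2, "dy": -1, "dz": 50, "ax": 0, "ay": 0, "az": 0, "gripper": 1}
    - {"dx": -2, "dy": -1, "dz": 80, "ax": 0, "ay": 0, "az": 0, "gripper": 1}
    - {"dx": -2, "dy": -1, "dz": 102, "ax": 0, "ay": 0, "az": 0, "gripper": 1}
    - {"dx": -2, "dy": -1, "dz": 110, "ax": 0, "ay": 0, "az": 0, "gripper": 1}
    - {"dx": -2, "dy": -1, "dz": 110, "ax": 0, "ay": 0, "az": 0, "gripper": 0.3}
    - {"dx": -2, "dy": -1, "dz": 110, "ax": 0, "ay": 0, "az": 0, "gripper": 0.3}
    - {"dx": -2, "dy": -1, "dz": 110, "ax": 0, "ay": 0, "az": 0, "gripper": 0.3}
    - {"dx": -2, "dy": -1, "dz": 110, "ax": 0, "ay": 0, "az": 0, "gripper": 0.3}
    - {"dx": -2, "dy": -1, "dz": 110, "ax": 0, "ay": 0, "az": 0, "gripper": 0.3}

```text
clock: 18.5
tcp_pos: [0.5751, -0.0448, 0.0128]
eef_rot: [179.9, 0.1, 114.6]
contact_force: [0.2, 0.6, 3.7]
finger_gap: 0.0615
grip_force: 30.0
```

```bash
python3 -c "
from h import *
to((.5745,-.043,.12,114.6),(.455,.299,.12,92.4),(.455,.299,.017,92.4))"
```

```text
t 18.5 tcp [ 0.5751 -0.0448  0.0128] [1.799e+02 1.000e-01 1.146e+02] gap 0.0615 grip 30.0
[   1.8    0.4 -107.2] [ 0.002  0.001 -0.   ]
[ 362.5   34.  -107.6] [0.002 0.001 0.387]
[362.7  33.8  -4.6] [0.002 0.001 0.387]
```

Call:
send_rows:
  increments:
    - {"dx": 0, "dy": 0, "dz": -8, "ax": 0, "ay": 0, "az": 0, "gripper": 0.3}
    - {"dx": 0, "dy": 0, "dz": -25, "ax": 0, "ay": 0, "az": 0, "gripper": 0.3}
    - {"dx": 0, "dy": 0, "dz": -55, "ax": 0, "ay": 0, "az": 0, "gripper": 0.3}
    - {"dx": 10, "dy": 1, "dz": -85, "ax": 0, "ay": 0, "az": 0.02, "gripper": 0.3}
    - {"dx": 35, "dy": 3, "dz": -107, "ax": 0, "ay": 0, "az": 0.05, "gripper": 0.3}
    - {"dx": 70, "dy": 7, "dz": -112, "ax": 0, "ay": 0, "az": 0.09, "gripper": 0.3}
    - {"dx": 110, "dy": 10, "dz": -112, "ax": 0, "ay": 0, "az": 0.13, "gripper": 0.3}
    - {"dx": 150, "dy": 14, "dz": -112, "ax": 0, "ay": 0, "az": 0.17, "gripper": 0.3}
    - {"dx": 190, "dy": 18, "dz": -112, "ax": 0, "ay": 0, "az": 0.21, "gripper": 0.3}
    - {"dx": 230, "dy": 22, "dz": -112, "ax": 0, "ay": 0, "az": 0.25, "gripper": 0.3}

```text
clock: 19.5
tcp_pos: [0.4975, 0.1749, 0.1238]
eef_rot: [-179.9, 0.0, 100.1]
contact_force: [0.6, -0.3, -5.0]
finger_gap: 0.0618
grip_force: 30.0
```

```bash
python3 -c "
from h import *
to((.455,.2972,.03,92.4))"
```

```text
t 19.5 tcp [0.4975 0.1749 0.1238] [-179.9    0.   100.1] gap 0.0618 grip 30.0
[127.9 -20.2  93.8] [-0.001  0.     0.135]
```

Call:
send_rows:
  increments:
    - {"dx": 38, "dy": -6, "dz": 0, "ax": 0, "ay": 0, "az": 0.04, "gripper": 0.3}
    - {"dx": 73, "dy": -12, "dz": 0, "ax": 0, "ay": 0, "az": 0.08, "gripper": 0.3}
    - {"dx": 103, "dy": -16, "dz": 8, "ax": 0, "ay": 0, "az": 0.12, "gripper": 0.3}
    - {"dx": 122, "dy": -19, "dz": 22, "ax": 0, "ay": 0, "az": 0.135, "gripper": 0.3}
    - {"dx": 128, "dy": -20, "dz": 42, "ax": 0, "ay": 0, "az": 0.135, "gripper": 0.3}
    - {"dx": 128, "dy": -20, "dz": 62, "ax": 0, "ay": 0, "az": 0.135, "gripper": 0.3}
    - {"dx": 128, "dy": -20, "dz": 80, "ax": 0, "ay": 0, "az": 0.135, "gripper": 0.3}
    - {"dx": 128, "dy": -20, "dz": 90, "ax": 0, "ay": 0, "az": 0.135, "gripper": 0.3}
    - {"dx": 128, "dy": -20, "dz": 93, "ax": 0, "ay": 0, "az": 0.135, "gripper": 0.3}
    - {"dx": 128, "dy": -20, "dz": 94, "ax": 0, "ay": 0, "az": 0.135, "gripper": 0.3}

```text
clock: 20.5
tcp_pos: [0.4564, 0.2959, 0.0298]
eef_rot: [-180.0, 0.0, 92.5]
contact_force: [0.2, -0.7, -4.0]
finger_gap: 0.0618
grip_force: 30.0
```

```bash
python3 -c "
from h import *
to((.455,.2972,.016,92.4))
n='scene'; p,d=optics.get_image(n); cv2.imwrite('pics/s3.png',p[:,:,::-1])"
```

```text
t 20.5 tcp [0.4564 0.2959 0.0298] [-180.     0.    92.5] gap 0.0618 grip 30.0
[ 1.3 -1.3 13.8] [-0.     0.     0.002]
```

View pics/s3.png

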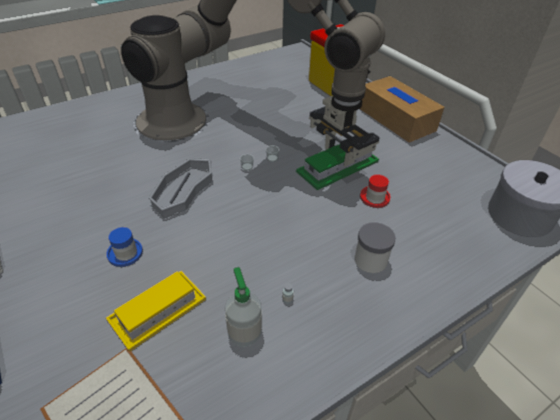

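The long cassette hovers above the green tray at (338,162), inside its rim. The blue jar (122,244), yellow cassette (155,305) and red jar (376,190) are all placed, and the bottle and vial haven't moved. Now I lower and release it.

Call:
send_rows:
  increments:
    - {"dx": 1, "dy": -1, "dz": 5, "ax": 0, "ay": 0, "az": 0, "gripper": 0.3}
    - {"dx": 1, "dy": -1, "dz": 9, "ax": 0, "ay": 0, "az": 0, "gripper": 0.3}
    - {"dx": 1, "dy": -1, "dz": 12, "ax": 0, "ay": 0, "az": 0, "gripper": 0.3}
    - {"dx": 1, "dy": -1, "dz": 14, "ax": 0, "ay": 0, "az": 0, "gripper": 0.3}
    - {"dx": 1, "dy": -1, "dz": 14, "ax": 0, "ay": 0, "az": 0, "gripper": 0.3}
    - {"dx": 1, "dy": -1, "dz": 14, "ax": 0, "ay": 0, "az": 0, "gripper": 0.3}
    - {"dx": 1, "dy": -1, "dz": 14, "ax": 0, "ay": 0, "az": 0, "gripper": 0.8}
    - {"dx": 1, "dy": -1, "dz": 14, "ax": 0, "ay": 0, "az": 0, "gripper": 0.95}
    - {"dx": 1, "dy": -1, "dz": 14, "ax": 0, "ay": 0, "az": 0, "gripper": 0.95}
    - {"dx": 1, "dy": -1, "dz": 14, "ax": 0, "ay": 0, "az": 0, "gripper": 0.95}

```text
clock: 21.55
tcp_pos: [0.4554, 0.297, 0.0158]
eef_rot: [180.0, -0.0, 92.5]
contact_force: [0.2, -0.4, 1.0]
finger_gap: 0.0858
grip_force: 0.0
```

Call:
send_rows:
  increments:
    - {"dx": 0, "dy": 0, "dz": -15, "ax": 0, "ay": 0, "az": 0, "gripper": 1}
    - {"dx": 0, "dy": 0, "dz": -40, "ax": 0, "ay": 0, "az": 0, "gripper": 1}
    - {"dx": 0, "dy": 0, "dz": -75, "ax": 0, "ay": 0, "az": 0, "gripper": 1}
    - {"dx": 0, "dy": 0, "dz": -110, "ax": 0, "ay": 0, "az": 0, "gripper": 1}
    - {"dx": -20, "dy": 0, "dz": -145, "ax": 0, "ay": 0, "az": 0, "gripper": 1}
    - {"dx": -60, "dy": -10, "dz": -170, "ax": 0, "ay": 0, "az": 0, "gripper": 1}
    - {"dx": -100, "dy": -20, "dz": -180, "ax": 0, "ay": 0, "az": 0, "gripper": 1}
    - {"dx": -130, "dy": -30, "dz": -180, "ax": 0, "ay": 0, "az": 0, "gripper": 1}
    - {"dx": -150, "dy": -30, "dz": -180, "ax": 0, "ay": 0, "az": 0, "gripper": 1}
    - {"dx": -150, "dy": -30, "dz": -180, "ax": 0, "ay": 0, "az": 0, "gripper": 1}

```text
clock: 22.55
tcp_pos: [0.4319, 0.144, 0.1961]
eef_rot: [180.0, 0.0, 92.4]
contact_force: [-2.0, -0.9, 0.6]
finger_gap: 0.0918
grip_force: 0.0
```

```bash
python3 -c "
from h import *
np.set_printoptions(precision=4,suppress=True)
for n in ['top','scene']:
  p,d=optics.get_image(n)
  if n=='top': cv2.imwrite('pics/t4.png',p[:,:,::-1])
  for c in HUE:
    for m in masks(p,c):
      P=pts(n,m,d)
      zt=np.percentile(P[:,2],90)
      if zt>.065: continue
      Q=P[abs(P[:,2]-zt)<.006][:,:2].astype(np.float32); print(n,c,m.sum(),zt.round(3),cv2.minAreaRect(Q))
print(arm.get_obs()['clock'])"
```

```text
top red 570 0.06 ((0.6055264472961426, 0.2985250949859619), (0.04579650238156319, 0.04636228084564209), 38.995269775390625)
top blue 572 0.06 ((0.45473119616508484, -0.2920401096343994), (0.045139312744140625, 0.04465007409453392), 89.80958557128906)
top yellow 2005 0.038 ((0.6279008388519287, -0.28759631514549255), (0.057980336248874664, 0.1396666169166565), 9.575855255126953)
top green 457 0.038 ((0.4798356592655182, 0.3152797222137451), (0.01503016334027052, 0.15485529601573944), 5.545005798339844)
scene red 279 0.061 ((0.6081423163414001, 0.29860055446624756), (0.04447924345731735, 0.04575526714324951), 30.528818130493164)
scene red 215 0.011 ((0.610395610332489, 0.29342740774154663), (0.07279568910598755, 0.06146429479122162), 37.21361541748047)
scene blue 731 0.061 ((0.4562208354473114, -0.292248010635376), (0.04447914659976959, 0.046926043927669525), 51.6959114074707)
scene yellow 3232 0.039 ((0.629355251789093, -0.2871261239051819), (0.05893433839082718, 0.1402389109134674), 9.941315650939941)
scene green 1012 0.039 ((0.4580225944519043, 0.297860324382782), (0.06064993515610695, 0.19085825979709625), 2.3971874713897705)
scene green 376 0.012 ((0.45750269293785095, 0.29842332005500793), (0.09093264490365982, 0.2225649356842041), 1.9597705602645874)
22.65
```

View pics/t4.png

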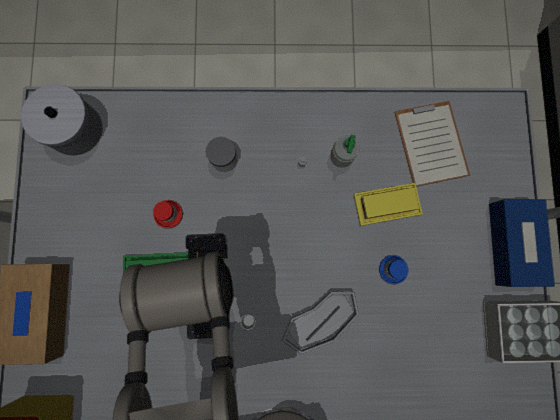

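All four pieces are centred in their holders within about 4 mm and at the right heights. The bottle (345,150) and vial (302,161) haven't moved, and the arm is clear, so I'm handing in.

```bash
python3 -c "
from station import arm
print(arm.job_done())"
```

```text
the job is handed in; nothing more can be done
None
```

The job is handed in at about 23 s: both jars and both cassettes are in the holders of their own lid colour, each within about 4 mm of centre by the last camera check, and the pump bottle and vial were not moved; no pass/fail verdict was returned.

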